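Change over the trays of the sample loader

ROBOT

A 6-joint arm with a two-finger parallel gripper is mounted at the origin on a cart in front of the work surface, level with it; the furniture and walls round the work are solid. World frame = base frame: x ahead of the robot, y to its left, z up, the work surface at z = 0. Lengths are in m, angles in degrees, forces in N, time in s.
With the tool pointing down it reaches from about 0.375 to 0.9 m from the base axis. Payload 3.1 kg.
Tool frame: the origin (TCP) lies at the very end of the fingers, on their centre line; the grasp point (between the pads) lies 19 mm behind it; z points along the fingers, y is the direction in which the jaws open and shut (so a half turn about z gives the same grasp; the last joint's range is limited). The gripper opens to 87 mm and grips with 3 to 60 N. Pads are 19 mm wide; open, the fingers measure 117 mm over their backs; the gripper's body (75 mm by 190 mm) begins 51 mm behind the grasp point.
Start: joints at [65.518, 30.224, 82.088, -0, 67.689, -10.227], TCP at [0.154, 0.606, 0.223] pointing down, gripper open.
Joint ranges: [-176.69, 176.69], [-43.24, 126.21], [12.49, 139.97], [-82, 262], [0, 151.66], [-163.58, 163.58]. Speed limits (degrees/s): [159.86, 159.86, 180, 180, 180, 180].

INTERFACE

Orientations are given as a 3x3 rotation matrix whose columns are the frame's x, y, z axes.
In Python, from rig import read_state, capture, hand_in gives the robot as it stands. The module is installed in compiled form; this text tells all that it offers.
- The arm moves only by the tool send_rows, never from a script. Its argument "moves" is one flat list of numbers, 7 for each row, row after row: the turn, a rotation vector about the world's x, y, z in degrees, then the shift along the world's x, y, z in cm, then the gripper's target within -1 to 1 (fully open at 1, half-way at 0, shut at -1). In form: [rx, ry, rz, tx, ty, tz, hand, rx, ry, rz, tx, ty, tz, hand, ...]. A call has 1 to 20 rows; each row shifts and turns the commanded pose from where the row before left it; what a row does not reach is not made up. A row lasts 1/10 s, in which the tool goes at most 50 mm and 8.59 degrees, less where a joint would pass 70% of its speed; a pose out of reach is approached as far as the arm can. A call with a gripper value outside its range is refused whole. The fingers move at their own pace and stop on an object; the grip force is fixed at half the most. Time passes only in rows, so rows that do not move let the fingers close. It gives the time, the measured TCP pose, the force and the opening at its end, in the units of the state.
- read_state(): the state, without advancing time (a new reading comes with each control period).
- capture(name): name is "side" or "top"; returns a dict with "pixels" (420x560x3 uint8, red, green, blue), "vertical_fov" (degrees; the focal length in pixels is half the picture's height over the tangent of half this angle, whatever the lens; pixels are square), "cx", "cy" (the principal point, pixels), "rvec" (rotation vector, rad) and "tvec" (3), from world to camera coordinates, as OpenCV has them. Camera axes: x right, y down, z forward; pixel columns grow to the right and rows downward; lengths in m; the calibration is good to about 2 mm. A picture is of the moment at which its call begins. There is no depth.
- hand_in(): hands the job in, once; it reports no verdict.
The state is a dict: "time_s": time; "joint_positions": joint angles; "qvel": joint speeds; "tau": joint torques, N m; "position": TCP position; "tcp_rot": TCP orientation; "force": force on the tool from outside, world axes, zero at the start; "moment": the same for the moment, N m; "opening": opening from 0.0 (shut) to 1.0 (fully open).
Only numpy, scipy, OpenCV 4.12 (cv2) and the standard library are available. Lean on these libraries where they do the work, as an engineer would, in place of code of your own. Each camera call takes 0.05 s, during which the arm holds its last target.

TASK

On the small three-tray sample loader, the empty tray stands out: push it fully home. Then hook a fingertip behind the lip of the tray that carries the sample jar and draw it out to its stop, with the jar left standing in its holder. Do not grip the lips, touch the jar or the dish, pull the tray with the dish, or disturb the things round about.

Things in the scene. Friction and masses are not known exactly. Their poses are not given: they have to be found in the camera images.
- loader: Fixed white and grey loader, 284 mm wide, 200 deep; three trays side by side, 88 mm apart, in any order. Origin on the worktop under the front faces of the shut trays' lips, middle lane; x to its rear, y left, z up. Clear hood over the trays' rear from 73 mm behind the origin, top 84 mm above the worktop; rear housing from 151 to 197 mm, 90 mm high; side cheeks 26 mm high before the hood.
- empty_tray (a joint): How far the empty aluminium tray is drawn out, in m: 0 = fully home against its stop, 0.09 = fully out. Starts 0.055 to 0.085. All trays: about 2 N sliding friction, a little damping, no spring, hard stops at both ends.
- jar_tray (a joint): The same for the tray that carries the sample jar; starts at 0. Travel 0.09 m to its outer stop.
- dish_tray (a joint): The same for the tray that carries the flat petri dish; starts at 0 and stays there.
- empty_tray_lip (a point): Middle of the top edge of the empty tray's lip, 40 mm above the worktop. x points to the rear along the rails (push in; draw out along -x), y along the lip, z up. The lip is an upright plate 76 mm wide (y), 10 thick (5 mm either side of this point in x), 30 high. Its front face is the place to push on.
- jar_tray_lip (a point): Middle of the top edge of the jar tray's lip, 40 mm above the worktop. x points to the rear along the rails (push in; draw out along -x), y along the lip, z up. The lip is an upright plate 76 mm wide (y), 10 thick (5 mm either side of this point in x), 30 high. Behind it is free tray floor for a fingertip, 74 mm wide, 75 long, 26 mm below this point.
- jar_tray_nest (a point): Point on the floor of the jar tray at the centre of the white ring (inner diameter 34 mm, 12 mm high) that holds the jar; 100 mm behind the lip point.
- dish_tray_nest (a point): Point on the floor of the dish tray at the centre of the white ring that holds the dish.
- jar: Loose clear sample jar with a white screw cap, 33 mm across, 55 mm high, standing in the ring of its tray. Origin at the centre of its underside, z up.
- dish: Loose round petri dish, 64 mm across, 18 mm high, lying in the ring of its tray. Origin at the centre of its underside.
- empty_tray_lip_front: Front half (5 mm) of the empty tray's lip; moves with the tray.
- empty_tray_lip_rear: Rear half (5 mm) of the empty tray's lip. Fingers on the front and rear halves at once count as gripping.
- jar_tray_lip_front: Front half (5 mm) of the jar tray's lip; moves with the tray.
- jar_tray_lip_rear: Rear half (5 mm) of the jar tray's lip: the face to hook. Fingers on the front and rear halves at once count as gripping.
- spare_jar: Bystander: another sample jar, 33 x 55 mm high, on the worktop at the right of the loader. Origin under its centre.
- tape: Bystander: tape roll lying flat, 68 mm across, 19 mm high, on the worktop at the left of the loader. Origin under its centre.
- clock: Bystander: flat timer, 64 x 64 x 20 mm. Origin under its centre.
- fineliner: Bystander: marker pen lying near the front edge, 137 mm long, 14 mm thick. Origin under its centre.
- book: Bystander: notebook, 150 x 108 x 13 mm. Origin under its centre.
- vial: Bystander: capped vial standing upright, 29 mm across, 98 mm high. Origin under its centre.
There are look-alikes about, which are no part of the job. Leave any black or yellow look-alike of the dish alone.

How it is judged:
By the outcome, as a careful person would: the job done as asked, in the order asked, and still so for the second after the job is handed in, with the robot touching nothing.
It also fails if it takes over 40 s, if anything falls off the work surface, if the arm or the gripper's body presses on something with over 40 N, if the wrist force passes 120 N, or if a joint passes its speed limit or range.

## Working session

There is one attempt and no reset: what is moved stays moved. The work goes in short steps, Python scripts to look and compute and a tool call to move; the robot and the scene stay as the last step left them, time stands still between calls to the robot, and variables do not carry over. Pictures are saved under pics/ and viewed, and the job is handed in when it is done.

Besides the shell and the picture viewer there is one more tool, called after "Request:" by a JSON object that holds its "name" and its "arguments". send_rows: Moves the arm, as the interface text tells. Its arguments: {"type":"object","properties":{"moves":{"type":"array","items":{"type":"number"}}},"required":["moves"]}

```bash
mkdir -p pics; cat > h.py <<'E'
import numpy as np,cv2
from rig import read_state,capture,hand_in
def cam(n,save=None):
    c=capture(n);p=c["pixels"]
    if save: cv2.imwrite("pics/"+save,p[:,:,::-1])
    f=p.shape[0]/2/np.tan(np.radians(c["vertical_fov"])/2)
    K=np.array([[f,0,c["cx"]],[0,f,c["cy"]],[0,0,1]]);R=cv2.Rodrigues(np.array(c["rvec"],float))[0];t=np.array(c["tvec"],float).ravel()
    return dict(p=p,K=K,R=R,t=t)
def ray(c,u,v):
    d=c["R"].T@np.linalg.inv(c["K"])@np.array([u,v,1.]);return -c["R"].T@c["t"],d
def onz(c,u,v,z):
    o,d=ray(c,u,v);return o+d*(z-o[2])/d[2]
def proj(c,P):
    q=c["K"]@(c["R"]@np.array(P,float)+c["t"]);return q[:2]/q[2]
E
python3 - <<'E'
from h import *
for n in("side","top"):
    c=cam(n,n+"0.png");print(n,-c["R"].T@c["t"],c["K"][0],c["R"][2])
s=read_state();print(s["time_s"],s["position"],s["tcp_rot"],s["force"],s["opening"])
E
```

```text
side [-0.07242616 -0.66138815  0.85146024] [453.89873459   0.         284.08088344] [ 0.52604098  0.54941602 -0.64917095]
top [ 0.39351463 -0.0230622   1.39999049] [464.3920713    0.         269.64151264] [ 0.13696644 -0.00157419 -0.99057444]
0.1 [0.153575   0.60513619 0.22164996] [[-9.69223702e-01  2.46180367e-01 -8.01976263e-04]
 [ 2.46181462e-01  9.69221994e-01 -1.84794294e-03]
 [ 3.22365761e-04 -1.98850179e-03 -9.99997971e-01]] [-0.04406339  0.58100148  0.42778264] 0.999195456962714
```

View pics/side0.png

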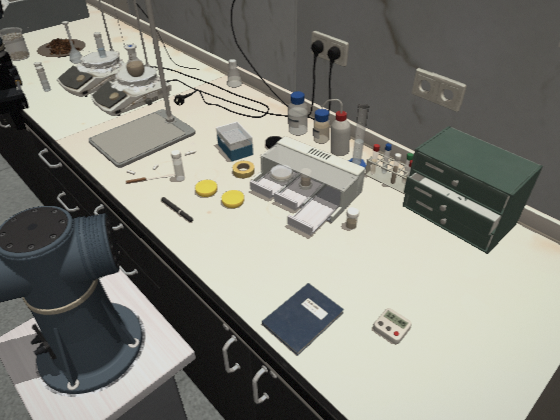

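View pics/top0.png

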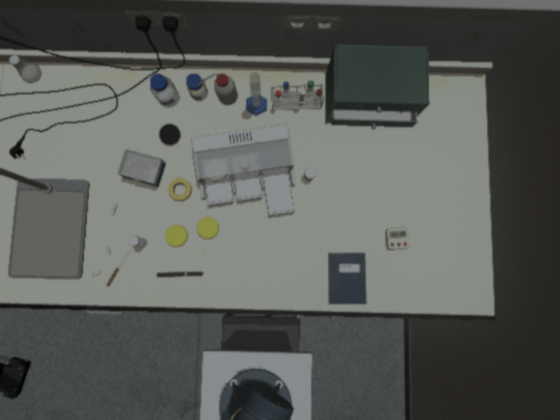

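The loader sits at about (245,165) in the top view. The right-hand tray, at about (280,197), is drawn out. I'll enlarge both views.

```bash
python3 - <<'E'
import cv2
a=cv2.imread("pics/top0.png")[115:225,180:320];cv2.imwrite("pics/topz.png",cv2.resize(a,None,fx=5,fy=5,interpolation=cv2.INTER_CUBIC))
a=cv2.imread("pics/side0.png")[130:240,235:375];cv2.imwrite("pics/sidez.png",cv2.resize(a,None,fx=5,fy=5,interpolation=cv2.INTER_CUBIC))
E
```

```text
(no output)
```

View pics/topz.png

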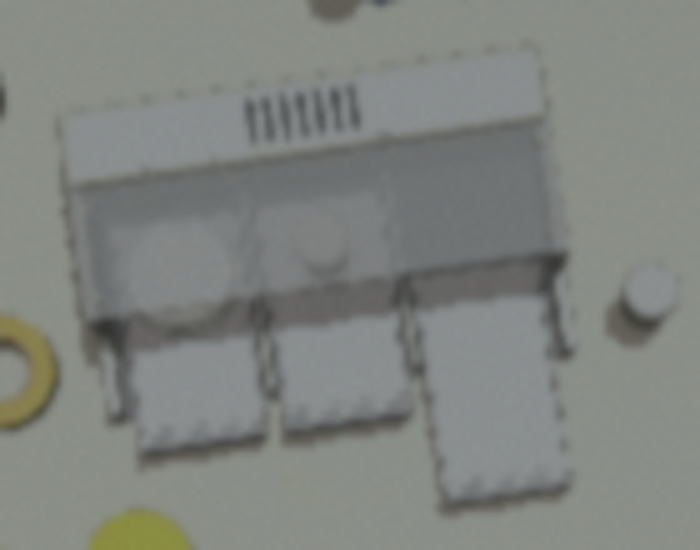

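View pics/sidez.png

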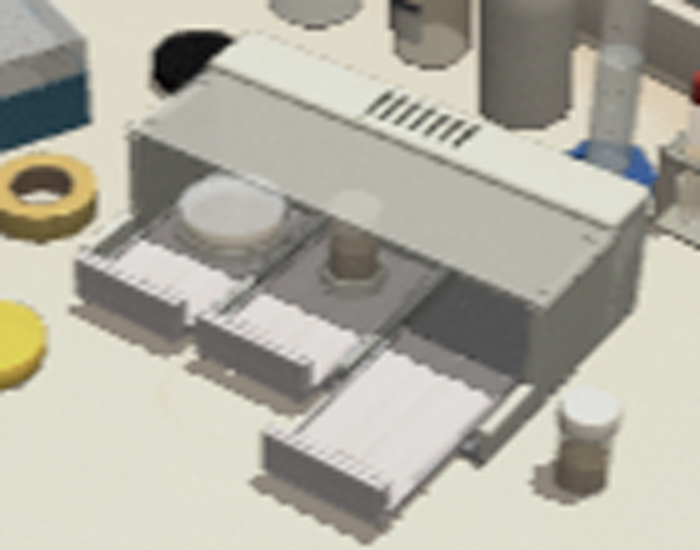

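```bash
python3 - <<'E'
from h import *
S=cam("side");T=cam("top")
def so(x,y,z):return onz(S,235+x/5-.4,130+y/5-.4,z).round(4)
def to(x,y,z):return onz(T,180+x/5-.4,115+y/5-.4,z).round(4)
print("side jar lip",so(198,318,.04),so(313,367,.04))
print("side empty lip",so(263,435,.04),so(388,490,.04))
print("side dish lip",so(75,258,.04),so(187,303,.04))
print("top jar",to(283,430,.04),to(410,408,.04))
print("top empty",to(443,497,.04),to(568,478,.04))
print("top dish",to(138,450,.04),to(263,432,.04))
print("hous top",to(60,118,.09),to(535,45,.09),to(72,185,.09),to(545,122,.09))
print("side housing",so(250,32,.09),so(652,188,.09),so(128,132,.084),so(540,303,.084))
print("jar cap",to(318,240,.055),"spare",to(650,293,.055),so(588,410,.055),"tape",to(5,370,.019))
E
```

```text
side jar lip [0.5871 0.0676 0.04  ] [ 0.604  -0.0068  0.04  ]
side empty lip [ 0.5459 -0.0275  0.04  ] [ 0.5633 -0.1021  0.04  ]
side dish lip [0.5727 0.157  0.04  ] [0.5917 0.0817 0.04  ]
top jar [0.5891 0.0739 0.04  ] [ 0.6042 -0.0008  0.04  ]
top empty [ 0.5516 -0.0217  0.04  ] [ 0.5648 -0.0952  0.04  ]
top dish [0.5749 0.1591 0.04  ] [0.5876 0.0857 0.04  ]
hous top [0.7614 0.2061 0.09  ] [ 0.8126 -0.0687  0.09  ] [0.7218 0.1973 0.09  ] [ 0.7665 -0.0754  0.09  ]
side housing [0.7591 0.2048 0.09  ] [ 0.8105 -0.0701  0.09  ] [0.6384 0.1827 0.084 ] [ 0.6922 -0.0892  0.084 ]
jar cap [0.701  0.0561 0.055 ] spare [ 0.6742 -0.1408  0.055 ] [ 0.6715 -0.1433  0.055 ] tape [0.6243 0.2441 0.019 ]
```

Reading the views: the dish tray is on the left, the jar tray in the middle and the empty tray on the right. The loader yaw is about 10.8° and its origin about (0.5945, 0.032). The empty tray is out about 55 mm and its y offset comes out at -85 mm, against a nominal -88. I'll move above a point in front of the empty tray's lip, with the fingers shut.

Request:
{"name": "send_rows", "arguments": {"moves": [0,0,8.35,1.97,-3.55,0,-1,0,0,8.35,1.97,-3.55,0,-1,0,0,8.35,1.97,-3.55,0,-1,0,0,0,1.97,-3.55,0,-1,0,0,0,1.97,-3.55,0,-1,0,0,0,1.97,-3.55,0,-1,0,0,0,1.97,-3.55,0,-1,0,0,0,1.97,-3.55,0,-1,0,0,0,1.97,-3.55,0,-1,0,0,0,1.97,-3.55,0,-1,0,0,0,1.97,-3.55,0,-1,0,0,0,1.97,-3.55,0,-1,0,0,0,1.97,-3.55,0,-1,0,0,0,1.97,-3.55,0,-1,0,0,0,1.97,-3.55,0,-1,0,0,0,1.97,-3.55,0,-1,0,0,0,1.97,-3.55,0,-1,0,0,0,1.97,-3.55,0,-1,0,0,0,0,0,0,-1]}}

```text
time_s: 2.1
position: [0.5121, -0.038, 0.2228]
tcp_rot: [[-0.983, -0.183, 0.005], [-0.183, 0.983, -0.003], [-0.004, -0.003, -1.0]]
force: [0.1, 0.6, -0.4]
opening: 0.006
```

Request:
{"name": "send_rows", "arguments": {"moves": [0,0,0,0.7,-1.65,-3,-1,0,0,0,0.7,-1.65,-3,-1,0,0,0,0,0,-3.5,-1,0,0,0,0,0,-3.5,-1,0,0,0,0,0,-3,-1,0,0,0,0,0,-2,-1,0,0,0,0,0,-1.5,-1,0,0,0,0,0,-0.4,-1,0,0,0,0,0,0,-1]}}

```text
time_s: 3.0
position: [0.5219, -0.0657, 0.0232]
tcp_rot: [[-0.982, -0.188, -0.001], [-0.188, 0.982, 0.001], [0.001, 0.001, -1.0]]
force: [-0.1, 0.4, 0.9]
opening: 0.009
```

```bash
python3 - <<'E'
from h import *
import cv2
S=cam("side","side1.png");T=cam("top","top1.png")
a=cv2.imread("pics/side1.png")[130:240,235:375];b=cv2.imread("pics/top1.png")[115:225,180:320]
cv2.imwrite("pics/z1.png",cv2.resize(np.hstack([a,b]),(798,314),interpolation=cv2.INTER_CUBIC))
E
```

```text
(no output)
```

View pics/z1.png

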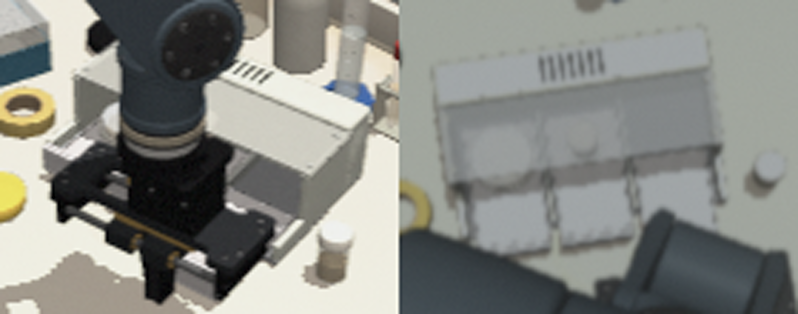

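The fingers are down in front of the right-hand tray's lip and clear of everything. I'll push along the rails.

Request:
{"name": "send_rows", "arguments": {"moves": [0,0,0,1.0,-0.1,0,-1,0,0,0,0.98,0.19,0,-1,0,0,0,0.98,0.19,0,-1,0,0,0,0.98,0.19,0,-1,0,0,0,0.98,0.19,0,-1,0,0,0,0.98,0.19,0,-1,0,0,0,0.98,0.19,0,-1,0,0,0,0,0,0,-1]}}

```text
time_s: 3.9
position: [0.5938, -0.0555, 0.0236]
tcp_rot: [[-0.982, -0.187, 0.004], [-0.187, 0.982, -0.0], [-0.003, -0.001, -1.0]]
force: [0.2, -0.4, -0.6]
opening: 0.006
```

Request:
{"name": "send_rows", "arguments": {"moves": [0,0,0,0.3,0.06,0,-1,0,0,0,0.2,0.04,0,-1]}}

```text
time_s: 4.1
position: [0.5958, -0.0546, 0.0233]
tcp_rot: [[-0.982, -0.188, -0.001], [-0.188, 0.982, 0.0], [0.001, 0.0, -1.0]]
force: [-0.9, -0.9, 1.9]
opening: 0.003
```

Request:
{"name": "send_rows", "arguments": {"moves": [0,0,0,0.2,0.04,0,-1]}}

```text
time_s: 4.2
position: [0.5976, -0.0543, 0.0234]
tcp_rot: [[-0.982, -0.187, -0.002], [-0.187, 0.982, 0.0], [0.001, 0.001, -1.0]]
force: [-2.5, -1.3, 0.3]
opening: 0.005
```

Request:
{"name": "send_rows", "arguments": {"moves": [0,0,0,0.1,0.02,0,-1]}}

```text
time_s: 4.3
position: [0.5988, -0.0541, 0.0234]
tcp_rot: [[-0.982, -0.187, -0.001], [-0.187, 0.982, 0.0], [0.001, 0.001, -1.0]]
force: [-2.5, 0.2, 0.8]
opening: 0.006
```

Request:
{"name": "send_rows", "arguments": {"moves": [0,0,0,0.1,0.02,0,-1]}}

```text
time_s: 4.4
position: [0.5993, -0.054, 0.0234]
tcp_rot: [[-0.982, -0.187, -0.002], [-0.187, 0.982, 0.0], [0.002, 0.001, -1.0]]
force: [-4.0, -2.0, 1.6]
opening: 0.007
```

Request:
{"name": "send_rows", "arguments": {"moves": [0,0,0,0.1,0.02,0,-1]}}

```text
time_s: 4.5
position: [0.5993, -0.054, 0.0234]
tcp_rot: [[-0.982, -0.188, -0.004], [-0.188, 0.982, 0.0], [0.004, 0.001, -1.0]]
force: [-6.8, -3.4, 3.1]
opening: 0.003
```

Request:
{"name": "send_rows", "arguments": {"moves": [0,0,0,0.1,0.02,0,-1]}}

```text
time_s: 4.6
position: [0.5993, -0.0539, 0.0233]
tcp_rot: [[-0.982, -0.188, -0.007], [-0.188, 0.982, -0.0], [0.006, 0.001, -1.0]]
force: [-7.9, -5.2, 5.0]
opening: 0.001
```

Request:
{"name": "send_rows", "arguments": {"moves": [0,0,0,0.1,0.02,0,-1]}}

```text
time_s: 4.7
position: [0.5993, -0.0539, 0.0234]
tcp_rot: [[-0.982, -0.188, -0.009], [-0.188, 0.982, -0.0], [0.009, 0.001, -1.0]]
force: [-10.4, -6.5, 6.2]
opening: 0.001
```

The tray is home: position stalled while the force built to about 12 N along the push. I'll back off, rise, and look.

Request:
{"name": "send_rows", "arguments": {"moves": [0,0,0,-0.98,-0.19,0,-1,0,0,0,-1.96,-0.37,0,-1,0,0,0,0,0,2,-1,0,0,0,0,0,4,-1,0,0,0,0,0,4,-1,0,0,0,-3.5,-0.7,3,-1,0,0,0,-4.0,-0.7,2,-1,0,0,0,0,0,0,-1]}}

```text
time_s: 5.5
position: [0.4957, -0.0727, 0.176]
tcp_rot: [[-0.983, -0.186, 0.001], [-0.186, 0.983, -0.0], [-0.001, -0.0, -1.0]]
force: [0.8, 0.4, -0.9]
opening: 0.008
```

```bash
python3 - <<'E'
from h import *
import cv2
S=cam("side","side2.png");T=cam("top","top2.png")
a=cv2.imread("pics/side2.png")[130:240,235:375];b=cv2.imread("pics/top2.png")[115:225,180:320]
cv2.imwrite("pics/z2.png",cv2.resize(np.hstack([a,b]),(798,314),interpolation=cv2.INTER_CUBIC))
E
```

```text
(no output)
```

View pics/z2.png

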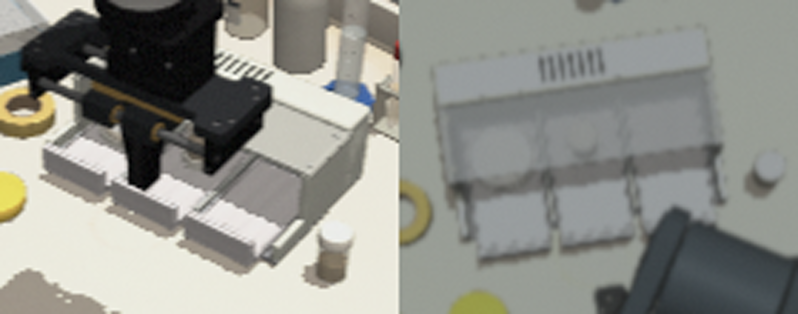

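All three lips now line up: in the side crop their front faces run from (45,145) to (265,265). Next I'll go over the floor behind the jar tray's lip and descend.

Request:
{"name": "send_rows", "arguments": {"moves": [0,0,0,2,1.8,0,-1,0,0,0,3.2,2.8,0,-1,0,0,0,3.2,2.8,0,-1,0,0,0,2.5,2.2,0,-1,0,0,0,1.5,1.4,0,-1,0,0,0,0,0,-3,-1,0,0,0,0,0,-4,-1,0,0,0,0,0,-1,-1,0,0,0,0,0,0,-1]}}

```text
time_s: 6.5
position: [0.622, 0.0374, 0.0908]
tcp_rot: [[-0.982, -0.187, -0.005], [-0.187, 0.982, 0.001], [0.004, 0.002, -1.0]]
force: [0.8, -0.1, -0.6]
opening: 0.004
```

```bash
python3 - <<'E'
from h import *
import cv2
S=cam("side","side3.png");print(read_state()["position"])
a=cv2.imread("pics/side3.png")[110:240,215:375]
cv2.imwrite("pics/z3.png",cv2.resize(a,None,fx=4.5,fy=4.5,interpolation=cv2.INTER_CUBIC))
E
```

```text
[0.6233293  0.03710923 0.09274102]
```

View pics/z3.png

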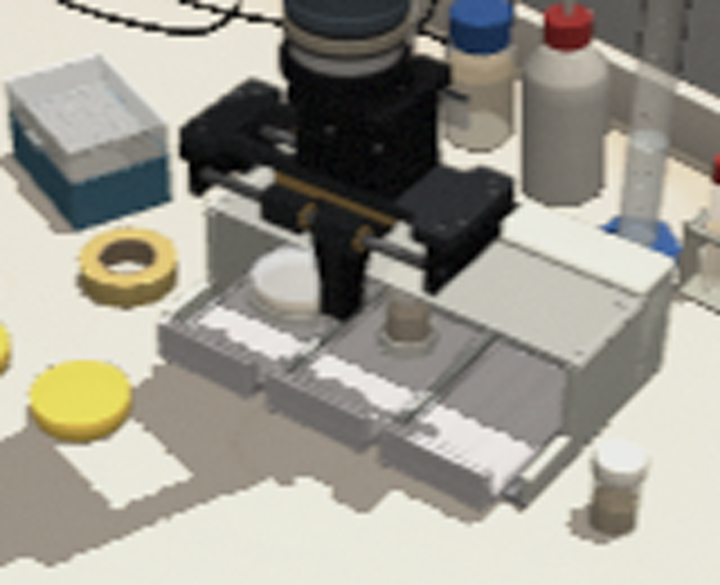

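```bash
python3 - <<'E'
from h import *
S=cam("side")
L=np.array([.982,.187,0]);Y=np.array([-.187,.982,0])
for P in ([.622,.0374,.0908],[.622,.0374,.024],[.622-.0093,.0374-.0018,.024],[.622,.0374,.04]):
    q=proj(S,P);print(((q-[215,110]+.4)*4.5).round(0))
E
```

```text
[343. 309.]
[342. 393.]
[333. 401.]
[342. 374.]
```

The projected tip, (343,309), agrees with the picture, (342,315). Finger-to-lip clearance should be about 7 to 10 mm. Descending.

Request:
{"name": "send_rows", "arguments": {"moves": [0,0,0,0,0,-2.0,-1,0,0,0,0,0,-2.0,-1,0,0,0,0,0,-1.0,-1,0,0,0,0,0,-1.0,-1,0,0,0,0,0,-0.6,-1,0,0,0,0,0,0,-1]}}

```text
time_s: 7.2
position: [0.6228, 0.0369, 0.0274]
tcp_rot: [[-0.982, -0.187, -0.0], [-0.187, 0.982, 0.0], [0.0, 0.0, -1.0]]
force: [-0.6, 1.0, -0.2]
opening: 0.003
```

```bash
python3 - <<'E'
from h import *
import cv2
S=cam("side","side4.png");print(read_state()["position"])
a=cv2.imread("pics/side4.png")[110:240,215:375]
cv2.imwrite("pics/z4.png",cv2.resize(a,None,fx=4.5,fy=4.5,interpolation=cv2.INTER_CUBIC))
E
```

```text
[0.62311675 0.03690829 0.0277821 ]
```

View pics/z4.png

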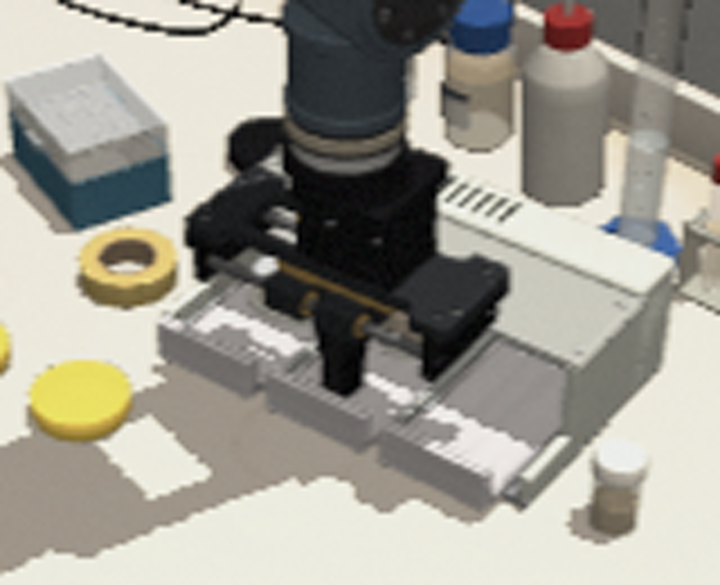

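The fingertip is behind the lip with no contact force. I'll lower 3 mm more and draw out gently.

Request:
{"name": "send_rows", "arguments": {"moves": [0,0,0,0,0,-0.3,-1,0,0,0,-0.29,-0.06,0,-1,0,0,0,-0.29,-0.06,0,-1,0,0,0,-0.2,-0.04,0,-1,0,0,0,-0.2,-0.04,0,-1,0,0,0,-0.2,-0.04,0,-1,0,0,0,-0.2,-0.04,0,-1]}}

```text
time_s: 7.95
position: [0.6095, 0.0343, 0.0248]
tcp_rot: [[-0.982, -0.187, 0.001], [-0.187, 0.982, 0.0], [-0.001, -0.0, -1.0]]
force: [2.1, 1.0, 0.4]
opening: -0.001
```

Request:
{"name": "send_rows", "arguments": {"moves": [0,0,0,-0.29,-0.06,0,-1,0,0,0,-0.39,-0.07,0,-1,0,0,0,-0.49,-0.09,0,-1,0,0,0,-0.49,-0.09,0,-1]}}

```text
time_s: 8.35
position: [0.5922, 0.031, 0.0247]
tcp_rot: [[-0.982, -0.187, 0.0], [-0.187, 0.982, -0.0], [-0.0, -0.0, -1.0]]
force: [2.7, 1.2, 1.5]
opening: 0.007
```

Request:
{"name": "send_rows", "arguments": {"moves": [0,0,0,-0.49,-0.09,0,-1,0,0,0,-0.49,-0.09,0,-1,0,0,0,-0.59,-0.11,0,-1,0,0,0,-0.59,-0.11,0,-1,0,0,0,-0.59,-0.11,0,-1,0,0,0,-0.59,-0.11,0,-1,0,0,0,-0.59,-0.11,0,-1,0,0,0,-0.49,-0.09,0,-1,0,0,0,-0.49,-0.09,0,-1,0,0,0,-0.39,-0.07,0,-1,0,0,0,-0.29,-0.06,0,-1,0,0,0,-0.2,-0.04,0,-1,0,0,0,-0.2,-0.04,0,-1]}}

```text
time_s: 9.65
position: [0.5323, 0.0198, 0.0245]
tcp_rot: [[-0.982, -0.187, -0.0], [-0.187, 0.982, 0.0], [0.0, 0.0, -1.0]]
force: [1.7, 3.0, 0.0]
opening: 0.006
```

Request:
{"name": "send_rows", "arguments": {"moves": [0,0,0,-0.2,-0.04,0,-1,0,0,0,-0.2,-0.04,0,-1]}}

```text
time_s: 9.85
position: [0.5284, 0.0191, 0.0245]
tcp_rot: [[-0.982, -0.187, -0.0], [-0.187, 0.982, 0.0], [0.0, 0.0, -1.0]]
force: [1.2, 2.4, -0.3]
opening: 0.009
```

Request:
{"name": "send_rows", "arguments": {"moves": [0,0,0,-0.2,-0.04,0,-1,0,0,0,-0.1,-0.02,0,-1]}}

```text
time_s: 10.05
position: [0.5275, 0.0187, 0.0246]
tcp_rot: [[-0.983, -0.186, 0.005], [-0.186, 0.983, 0.0], [-0.005, -0.0, -1.0]]
force: [6.0, 6.5, -3.8]
opening: 0.004
```

Request:
{"name": "send_rows", "arguments": {"moves": [0,0,0,-0.1,-0.02,0,-1,0,0,0,-0.1,-0.02,0,-1]}}

```text
time_s: 10.25
position: [0.5276, 0.0185, 0.0248]
tcp_rot: [[-0.983, -0.185, 0.009], [-0.185, 0.983, 0.0], [-0.009, -0.001, -1.0]]
force: [9.4, 8.1, -5.4]
opening: 0.006
```

Request:
{"name": "send_rows", "arguments": {"moves": [0,0,0,0,0,0,-1,0,0,0,0.49,0.09,0,-1,0,0,0,0.69,0.13,0,-1,0,0,0,0,0,0,-1]}}

```text
time_s: 10.65
position: [0.5358, 0.02, 0.0245]
tcp_rot: [[-0.982, -0.188, -0.0], [-0.188, 0.982, -0.0], [0.0, -0.0, -1.0]]
force: [-0.1, 0.2, -0.1]
opening: 0.004
```

```bash
python3 - <<'E'
from h import *
import cv2
S=cam("side","side5.png");print(read_state()["position"],read_state()["force"])
a=cv2.imread("pics/side5.png")[110:240,215:375]
cv2.imwrite("pics/z5.png",cv2.resize(a,None,fx=4.5,fy=4.5,interpolation=cv2.INTER_CUBIC))
E
```

```text
[0.5351204  0.02004621 0.02438319] [-0.37657274  0.14614281  0.31837718]
```

View pics/z5.png

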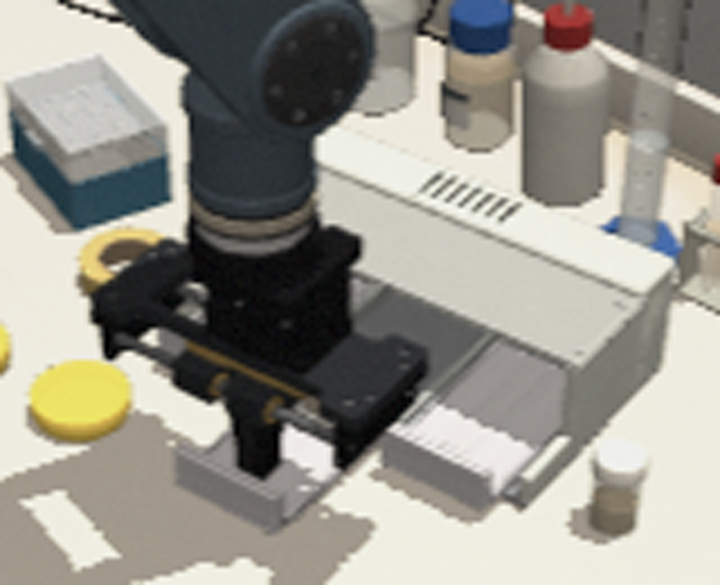

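The tray met its stop at about 11 N and the finger has come off the lip (force near 0). I'll go straight up, then back out of view.

Request:
{"name": "send_rows", "arguments": {"moves": [0,0,0,0,0,1,-1,0,0,0,0,0,2,-1,0,0,0,0,0,4,-1,0,0,0,0,0,4,-1,0,0,0,0,0,4,-1,0,0,0,0,0,4,-1,0,0,0,-3,4,1,-1,0,0,0,-3,4,0,-1,0,0,0,-3,4,0,-1,0,0,0,-3,4,0,-1,0,0,0,-1,4,0,-1,0,0,0,-1,4,0,-1,0,0,0,0,4,0,-1,0,0,0,0,4,0,-1,0,0,0,0,0,0,-1]}}

```text
time_s: 12.2
position: [0.3956, 0.3432, 0.2251]
tcp_rot: [[-0.981, -0.192, 0.002], [-0.192, 0.981, 0.002], [-0.002, 0.002, -1.0]]
force: [0.2, -0.6, 0.6]
opening: 0.006
```

```bash
python3 - <<'E'
from h import *
import cv2
S=cam("side","side6.png");T=cam("top","top6.png");print(read_state()["position"],read_state()["force"])
a=cv2.imread("pics/side6.png")[110:250,215:375];b=cv2.imread("pics/top6.png")[110:250,170:330]
cv2.imwrite("pics/z6.png",cv2.resize(np.hstack([a,b]),(800,350),interpolation=cv2.INTER_CUBIC))
E
```

```text
[0.39492546 0.33938023 0.22447704] [ 0.28296749  0.31830962 -0.75239613]
```

View pics/z6.png

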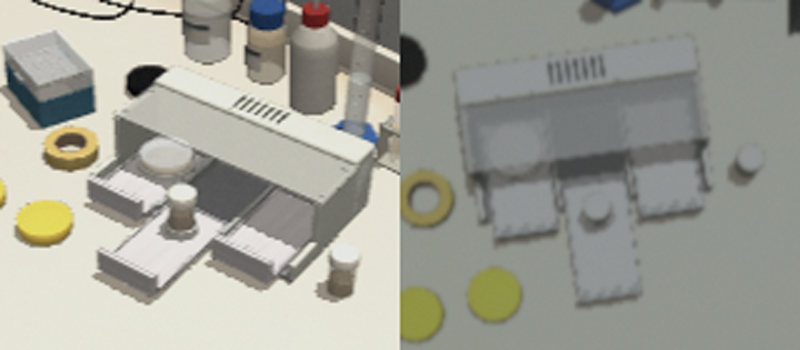

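View pics/top6.png

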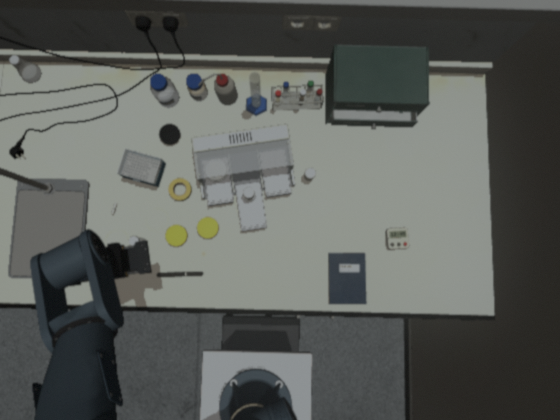

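The jar tray is out with its jar standing (side crop, jar at (182,205)), the other trays are home, and the bystanders are where they were. I'll do one numeric check.

```bash
python3 - <<'E'
import cv2
from h import *
S=cam("side");T=cam("top")
to=lambda x,y,z:onz(T,170+(x-400)/2.5-.3,110+y/2.5-.3,z)
so=lambda x,y,z:onz(S,215+x/2.5-.3,110+y/2.5-.3,z)
L=np.array([.982,.187,0]);O=np.array([.5935,.032,0]);Y=np.array([-.187,.982,0])
for n,P in dict(jl=so(98,251,.04),jr=so(156,281,.04),el=so(212,240,.04),er=so(270,271,.04),dl=so(88,178,.04),jtl=to(578,298,.04),jtr=to(640,289,.04),etl=to(641,211,.04),etr=to(703,203,.04),cap=so(182,193,.069),capt=to(597,206,.069)).items():print(n,P.round(3),"loader",((P-O)@L).round(3),((P-O)@Y).round(3))
a=cv2.imread("pics/top0.png").astype(int);b=cv2.imread("pics/top6.png").astype(int)
d=(abs(a-b).max(2)>40).astype(np.uint8);n,_,st,_=cv2.connectedComponentsWithStats(d);print([list(s) for s in st[1:] if s[4]>12])
E
```

```text
jl [0.499 0.053 0.04 ] loader -0.089 0.038
jr [ 0.512 -0.025  0.04 ] loader -0.09 -0.04
el [ 0.601 -0.019  0.04 ] loader -0.003 -0.051
er [ 0.609 -0.096  0.04 ] loader -0.008 -0.129
dl [0.574 0.157 0.04 ] loader 0.005 0.127
jtl [0.506 0.057 0.04 ] loader -0.082 0.041
jtr [ 0.518 -0.015  0.04 ] loader -0.083 -0.032
etl [ 0.611 -0.014  0.04 ] loader 0.008 -0.048
etr [ 0.622 -0.087  0.04 ] loader 0.006 -0.123
cap [0.609 0.036 0.069] loader 0.016 0.001
capt [0.611 0.037 0.069] loader 0.018 0.002
[[np.int32(246), np.int32(178), np.int32(13), np.int32(3), np.int32(26)], [np.int32(235), np.int32(180), np.int32(7), np.int32(3), np.int32(13)], [np.int32(267), np.int32(193), np.int32(23), np.int32(6), np.int32(63)], [np.int32(253), np.int32(197), np.int32(9), np.int32(5), np.int32(27)], [np.int32(237), np.int32(200), np.int32(7), np.int32(4), np.int32(23)], [np.int32(268), np.int32(212), np.int32(26), np.int32(6), np.int32(76)], [np.int32(31), np.int32(229), np.int32(130), np.int32(78), np.int32(6405)], [np.int32(242), np.int32(228), np.int32(22), np.int32(4), np.int32(24)], [np.int32(36), np.int32(305), np.int32(8), np.int32(3), np.int32(16)], [np.int32(80), np.int32(307), np.int32(12), np.int32(2), np.int32(20)], [np.int32(96), np.int32(307), np.int32(9), np.int32(3), np.int32(23)], [np.int32(45), np.int32(309), np.int32(22), np.int32(15), np.int32(166)], [np.int32(88), np.int32(311), np.int32(10), np.int32(3), np.int32(24)], [np.int32(48), np.int32(311), np.int32(75), np.int32(109), np.int32(2679)], [np.int32(0), np.int32(357), np.int32(31), np.int32(42), np.int32(902)], [np.int32(33), np.int32(383), np.int32(12), np.int32(26), np.int32(158)], [np.int32(241), np.int32(404), np.int32(16), np.int32(5), np.int32(30)], [np.int32(291), np.int32(412), np.int32(6), np.int32(8), np.int32(37)], [np.int32(207), np.int32(415), np.int32(11), np.int32(5), np.int32(36)]]
```

```bash
python3 -c "
from rig import *
print(hand_in())"
```

```text
the job is handed in; nothing more can be done
None
```

I pushed the empty tray (right lane) home, then drew the jar tray (middle lane) out to its stop with the shut fingertips behind its lip. I handed in at about 12 s, with the arm well clear of the loader. No verdict was reported.

- **Empty tray:** the push stalled at about 12 N, well above the 2 N sliding friction. By eye, its lip then lined up with the other two trays.
- **Jar tray:** the pull also stalled at about 12 N. The camera measurements put its travel at 85–94 mm, average about 89, against the nominal 90. The finger-position estimate came out about 5 mm short of that. I took the stall as the stop, since that estimate depends on a finger width I didn't know.
- **Jar:** it is still standing, centred in its ring's expected place to about 2 mm.
- **Dish and bystanders:** in the pictures the dish tray is still shut. A before-and-after comparison of the top view showed changes only at the two trays I moved and where the arm and its shadow fall. The vial and the things beside it were partly hidden by the arm in that last picture, but the arm only passed over there at 0.22 m or higher.
- **Disagreement:** the two cameras' hand-picked lip positions differ by up to about 15 mm along the rails for the shut empty tray. I relied on the force stall for its final position.

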